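# Clamp the pickle jar with the fold-out crank

### The job

Clamp the ceramic pickle jar firmly in the jar clamp so that its lid can be unscrewed later: swing the folded crank handle fully upright first, then crank clockwise until you feel the load at the handle rise and the jar is held firmly, but stop before it is squeezed hard enough to crack. Then fold the handle fully down again and let go, without disturbing the plates and the pitcher.

Things in the scene. Friction and masses are not known exactly. Their poses are not given: they have to be found in the camera images.
- crank_axis (a point): Jar clamp fixed on the slab: dark bed plate 120 x 365 x 12 mm, at one end an 84 mm square aluminium gear housing (top 66 mm above the slab) with the crank on top. Point on the crank's upright axis, 110 mm above the slab (centre line of the folded handle). Its -y axis points along the bed to the jaw, jar and back stop; z up.
- handle_pivot (a point): Hinge of the folding handle, on the end of the crank arm, 70 mm from the crank axis, 110 mm above the slab. x points outward along the arm, y is the level hinge axis, z up. The steel arm is 12 mm wide, its top 12 mm below the hinge centre; two hinge cheeks, 29 mm over all, reach 7 mm either way along the arm.
- handle_tip (a point): Free end of the folding handle, on its centre line, 78 mm from the hinge. Black round grip, a freely spinning sleeve 18 mm in diameter, 12 to 78 mm from the hinge. Folded, it lies level 3 mm above the arm, free end 8 mm past the crank axis; beside it there is free space down to 35 mm below its underside (hub 28 mm wide).
- handle (a joint): Angle of the folding handle: 0 = folded flat along the arm, 1.571 = upright at its stop; the free end swings up and outward from above the crank axis. Friction hinge: it stays where it is left; 2 N at mid-grip moves it.
- crank (a joint): Crank angle (rad), grows clockwise from above; 10 mm of jaw travel per rad; starts at 0 to 1.2. Free running needs about 6.5 N along the upright handle's path (at standstill a reading is 1 to 4 N lower), up to 1 N more while the jar slides; then the load climbs about 1.4 N per 0.1 rad; 3 to 4 N over free running is firm. Firm at 4 to 7 rad, as the back stop is set (unmeasured). Self-locking.
- jaw: Moving jaw: upright aluminium plate 90 mm wide, up to 69 mm above the slab, with a sprung rubber pad (10 N per mm) on its face. Origin at slab height in the plane of the pad's face; -y points to the jar.
- jar: Ceramic pickle jar with a steel screw lid, 96 mm in diameter, 124 mm high, about 0.85 kg, loose on the bed between jaw and back stop with a gap to both. Origin: centre of its underside, z up. Held firmly at 14 to 45 N between jaw and jar, cracks at 60 N; 10 N there is 1.4 N more at the handle.
- plate0: Lower of two stacked round steel plates, nested, 210 mm in diameter, 24 mm high together, loose on the slab. Bystander. Origin: centre of its underside.
- plate1: Upper steel plate of the stack. Bystander. Origin: centre of its underside.
- pitcher: White plastic pitcher, 108 mm at the rim, 190 mm high, handle on its +y side reaching 97 mm from its axis. Loose bystander. Origin: centre of its underside.
Things that resemble listed ones, but are neither listed nor needed, are in the scene too. Several things have the shape of the jar; the one meant has the colours described above.

How it is judged:
By the outcome, as a careful person would: the job done as asked, in the order asked, and still so for the second after the job is handed in, with the robot touching nothing.
It also fails if it takes over 72 s, if anything falls off the work surface, if the arm or the gripper's body presses on something with over 40 N, if the wrist force passes 120 N, or if a joint passes its speed limit or range.

### The arm

A 6-joint arm with a two-finger parallel gripper is mounted at the origin on the work surface. World frame = base frame: x ahead of the robot, y to its left, z up, the work surface at z = 0. Lengths are in m, angles in rad, forces in N, time in s.
With the tool pointing down it reaches from about 0.425 to 0.95 m from the base axis. Payload 3.5 kg.
Tool frame: the origin (TCP) lies on the centre line of the jaws, within the pads' length; the fingertips stand tip_extent ahead of it and the grasp point (between the pads) lies 2 mm behind it (tip_extent is the distance from the TCP to the fingertips, in m); z points along the fingers, y is the direction in which the jaws open and shut (so a half turn about z gives the same grasp; the last joint's range is limited). The gripper opens to 85 mm and grips with 20 to 120 N. Pads are 22 mm wide; open, the fingers measure 114 mm over their backs; the gripper's body (76 mm by 85 mm) begins 54 mm behind the grasp point. The pads swing forward as they close: fully open they stand 13 mm farther back than shut.
Start: joints at [1.078, 0.286, 1.577, -0, 1.279, -0.15], TCP at [0.227, 0.636, 0.248] pointing down, gripper open.
Joint ranges: [-2.77, 2.77], [-0.9, 2.22], [0.21, 2.48], [-1.53, 4.67], [0.24, 2.81], [-2.84, 2.84]. Speed limits (rad/s): [2.79, 2.79, 3.14, 3.14, 3.14, 3.14].

### API

Orientations are given as a unit quaternion [x, y, z, w].
In Python, from plant import * gives the robot as it stands.
- The arm moves only by the shell command python3 -m crank 'ROWS' [FORCE]. ROWS is JSON, a list of rows, each a list of 7 numbers: the gripper's target within -1 to 1 (shut at 1, half-way at 0, fully open at -1), then the shift along the tool's x, y, z in cm, then the turn, a rotation vector about the tool's x, y, z in degrees. In form: [[fingers, tx, ty, tz, wx, wy, wz], ...]. A call has 1 to 5 rows; each row shifts and turns the commanded pose from where the row before left it, along the tool's axes as they then stand; what a row does not reach is not made up. A row lasts 1/10 s, in which the tool goes at most 50 mm and 8.59 degrees, less where a joint would pass 70% of its speed; a pose out of reach is approached as far as the arm can. A call is refused whole if a number of a shift passes 5 or a number of a turn 8.59, either way. A call with a gripper value outside its range is refused whole. The fingers move at their own pace and stop on an object; FORCE is the grip in N (left out, the last holds). Time passes only in rows, so rows that do not move let the fingers close. It gives the time, the measured TCP pose, the force and the opening at its end, in the units of the state.
- get_state(): the state, without advancing time (a new reading comes with each control period).
- read_camera(name): name is "scene" or "top"; returns a dict with "color" (420x560x3 uint8, red, green, blue), "vfov" (degrees; the focal length in pixels is half the picture's height over the tangent of half this angle, whatever the lens; pixels are square), "cx", "cy" (the principal point, pixels), "cam_to_world" (4x4, takes a point from camera to world coordinates). Camera axes: x right, y up, looking along -z (the intrinsics and any distortion apply to the point x, -y, -z); pixel columns grow to the right and rows downward; lengths in m; the calibration is good to about 2 mm. A picture is of the moment at which its call begins. There is no depth.
- sign_off(): hands the job in, once; it reports no verdict.
Trained networks look in the newest picture that a camera, given by its name, has taken for a name from the list of things; names that differ only in an ending like _2 or _b are one class to them, and where a whole thing is asked for, a point or a joint stands for the part that bears it (a point fixed in the world has none). Each returns a list of dicts, best first, with "p" (0 to 1); they miss things now and then, are a little off and sometimes report something else, mostly with a low value. They report only what shows in the picture. A call takes as long as a camera call. They do not tell look-alikes from the thing itself.
- trace(thing, camera): "pixels" (420x560 bool, what is visible of it) and "location" ([column, row] in pixels, amid what is visible of it).
- place_of(thing, camera): "location" ([column, row] in pixels: a listed point, or the origin of a listed thing).
The state is a dict: "time": time; "qpos": joint angles; "dq": joint speeds; "joint_efforts": joint torques, N m; "eef_pos": TCP position; "tcp_rot": TCP orientation; "contact_force": force on the tool from outside, world axes, zero at the start; "wrist_torque": the same for the moment, N m; "opening": opening from 0.0 (shut) to 1.0 (fully open).
Only numpy, scipy, OpenCV 4.12 (cv2) and the standard library are available. Lean on these libraries where they do the work, as an engineer would, in place of code of your own. Each camera call takes 0.05 s, during which the arm holds its last target.

## Working session

There is one attempt and no reset: what is moved stays moved. The work goes in short steps, Python scripts to look and compute and a shell command to move; the robot and the scene stay as the last step left them, time stands still between calls to the robot, and variables do not carry over. Pictures are saved under pics/ and viewed, and the job is handed in when it is done.

```bash
ls; mkdir -p pics; python3 - <<'E'
from plant import *
import cv2
s=get_state(); print({k:(v if not hasattr(v,'tolist') else v.tolist()) for k,v in s.items()})
for c in ("scene","top"):
    r=read_camera(c); print(c,r["vfov"],r["cx"],r["cy"],r["cam_to_world"], [k for k in r])
    cv2.imwrite(f"pics/{c}0.png",r["color"][:,:,::-1])
    for n in ("crank_axis","handle_pivot","handle_tip","jaw","jar","plate0","pitcher"):
        try: print(n,[(round(d["p"],2),[round(float(x),1) for x in d["location"]]) for d in place_of(n,c)])
        except Exception as e: print(n,e)
E
```

```text
pics
{'time': 0.0, 'qpos': [1.0780092842977502, 0.28713611292404817, 1.5781926811859301, 2.049305820533663e-05, 1.278620910475001, -0.1499996494212604], 'dq': [0.00032060026639495393, 0.0011650953655451576, -0.0007922496664896915, -0.0014247688912556395, -1.9232797249960326e-05, -0.0006081844821401554], 'joint_efforts': [-0.0011883159459102899, -40.596556663513184, -29.263166785240173, -0.00017227693660970544, 0.005703543283743784, 6.887817676215491e-06], 'eef_pos': [0.22654368199510422, 0.6351812918012866, 0.24695836085729722], 'tcp_rot': [0.17055859145715513, 0.9853468312539669, -0.0011150817629585336, -0.0003815895433617049], 'contact_force': [0.6219981073144425, 0.2956253696771074, 0.2786835469243043], 'wrist_torque': [-0.04708081492150643, 0.004756390957394883, 0.014357434038725532], 'opening': 0.9967364211669428}
scene 51.29608319937558 284.00255424826463 210.84604174977383 [[-2.43991722e-02 -6.68643575e-01  7.43182649e-01  1.46606550e+00]
 [ 9.99635580e-01 -2.49064868e-02  1.04102515e-02  6.42195326e-04]
 [ 1.15493211e-02  7.43165820e-01  6.69007606e-01  9.06945862e-01]
 [ 0.0
[... 375 characters left out ...]
])]
pitcher []
top 57.22362316498132 283.6445271780156 211.8903751894373 [[ 0.02747233  0.99466827 -0.09939977  0.47527888]
 [-0.99961284  0.02689734 -0.00712033  0.00380861]
 [-0.00440877  0.0995569   0.9950221   1.01896592]
 [ 0.          0.          0.          1.        ]] ['color', 'vfov', 'cx', 'cy', 'cam_to_world']
crank_axis [(0.77, [220.2, 235.9]), (0.53, [278.1, 251.6]), (0.36, [226.0, 233.5])]
handle_pivot [(0.86, [192.9, 224.4])]
handle_tip [(0.66, [227.4, 233.8])]
jaw [(0.7, [253.6, 242.6])]
jar [(0.98, [323.4, 171.5]), (0.93, [274.0, 176.8]), (0.79, [376.6, 205.3]), (0.77, [282.1, 252.9]), (0.58, [221.7, 236.1]), (0.2, [456.9, 208.5])]
plate0 [(0.83, [141.1, 164.7])]
pitcher []
```

View pics/scene0.png

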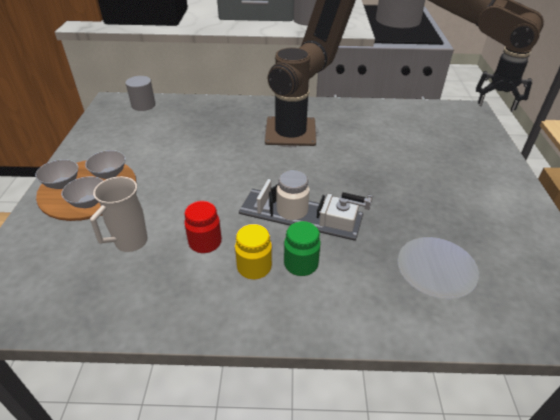

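View pics/top0.png

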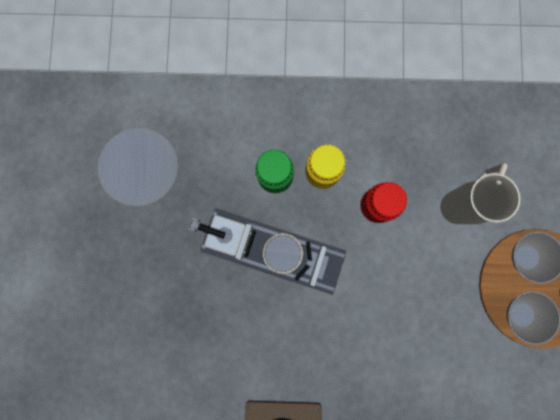

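The clamp holds the cream jar (top view about 282,253). Its gear housing is at about (228,235) and the hinge end of the crank arm at about (194,225). The plates are at (138,166) and the pitcher at (495,197). Next I triangulate from both views.

```bash
cat > h.py <<'E'
from plant import *
import numpy as np, cv2
from scipy.optimize import least_squares
def ray(r,px):
    f=210/np.tan(np.radians(r["vfov"]/2)); T=np.array(r["cam_to_world"])
    d=T[:3,:3]@np.array([(px[0]-r["cx"])/f,-(px[1]-r["cy"])/f,-1]); return T[:3,3],d
def proj(r,P):
    f=210/np.tan(np.radians(r["vfov"]/2)); T=np.array(r["cam_to_world"])
    c=T[:3,:3].T@(np.asarray(P)-T[:3,3]); return np.array([r["cx"]+f*c[0]/-c[2], r["cy"]-f*c[1]/-c[2]])
def onz(r,px,z):
    o,d=ray(r,px); return o+d*(z-o[2])/d[2]
def tri(rs,pxs):
    A=[];b=[]
    for r,p in zip(rs,pxs):
        o,d=ray(r,p); d/=np.linalg.norm(d); M=np.eye(3)-np.outer(d,d); A.append(M);b.append(M@o)
    return np.linalg.lstsq(np.vstack(A),np.hstack(b),rcond=None)[0]
E
python3 - <<'E'
from h import *
s=read_camera("scene");t=read_camera("top")
for n,a,b,z in (("axis",(347.8,197.5),(226,233.5),.11),("axis1",(347.8,197.5),(220.2,235.9),.11),("piv",(368.5,199.2),(192.9,224.4),.11),("tip",(340.5,196.2),(227.4,233.8),.11),("jar",(293.5,213.6),(282.1,252.9),0),("jaw",(318.5,221),(253.6,242.6),0),("plate",(436.6,266.9),(141.1,164.7),0)):
    print(n,tri((s,t),(a,b)).round(4),onz(s,a,z).round(4),onz(t,b,z).round(4))
def crop(r,x,y,w,h,k,n): cv2.imwrite(n,cv2.resize(r["color"][y:y+h,x:x+w,::-1],None,fx=k,fy=k,interpolation=cv2.INTER_CUBIC))
crop(s,230,160,150,90,5,"pics/s1.png");crop(t,180,195,175,110,4,"pics/t1.png")
E
```

```text
axis [0.5119 0.1571 0.1039] [0.5177 0.1671 0.11  ] [0.5111 0.145  0.11  ]
axis1 [0.5056 0.1648 0.0992] [0.5177 0.1671 0.11  ] [0.5051 0.1584 0.11  ]
piv [0.5302 0.223  0.1161] [0.5229 0.2249 0.11  ] [0.5305 0.2243 0.11  ]
tip [0.5107 0.1446 0.1079] [0.5127 0.1468 0.11  ] [0.5105 0.1416 0.11  ]
jar [ 0.4685  0.0141 -0.0015] [0.4701 0.0161 0.    ] [0.4685 0.0122 0.    ]
jaw [ 0.4936  0.0907 -0.0067] [0.5006 0.092  0.    ] [0.4935 0.0881 0.    ]
plate [0.6906 0.3949 0.0206] [0.6715 0.4081 0.    ] [0.6946 0.399  0.    ]
```

View pics/s1.png

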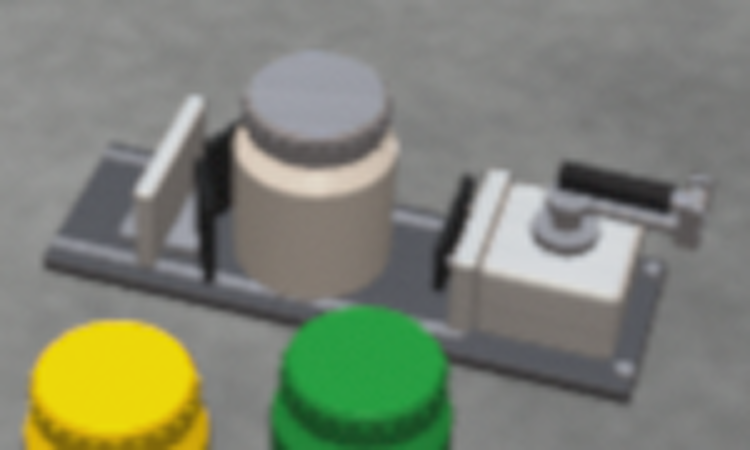

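View pics/t1.png

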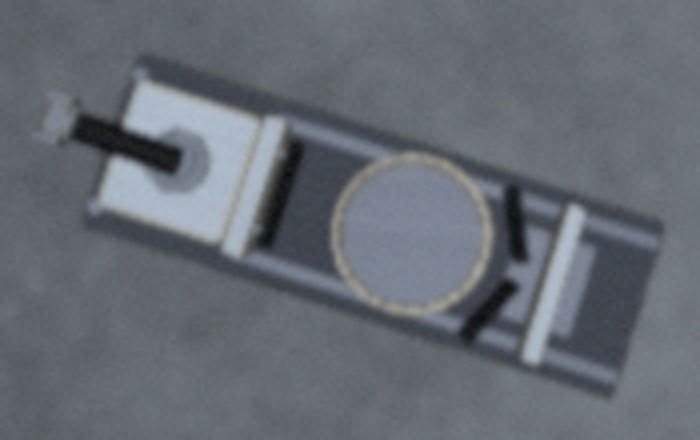

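```bash
python3 - <<'E'
from h import *
t=read_camera("top"); s=read_camera("scene")
C=lambda x,y:(180+x/4-.4,195+y/4-.4)
S=lambda x,y:(230+x/5-.4,160+y/5-.4)
for n,p,z in (("piv",C(59,117),.11),("tipend",C(180,161),.11),("hub",C(182,160),.08),("hA",C(137,80),.066),("hB",C(266,116),.066),("hC",C(228,244),.066),("hD",C(100,208),.066),("bedA",C(140,57),.012),("bedB",C(662,222),.012),("bedC",C(612,395),.012),("bedD",C(85,220),.012),("lid",C(412,232),.124)):
    print(n,onz(t,p,z).round(4))
for n,p,z in (("piv",S(690,205),.11),("tipend",S(565,176),.11),("hub",S(566,232),.07),("lid",S(318,100),.124)):
    print(n,onz(s,p,z).round(4))
E
```

```text
piv [0.5319 0.2209 0.11  ]
tipend [0.5079 0.1481 0.11  ]
hub [0.5096 0.1517 0.08  ]
hA [0.559 0.184 0.066]
hB [0.5388 0.103  0.066 ]
hC [0.4593 0.1234 0.066 ]
hD [0.4792 0.2033 0.066 ]
bedA [0.579 0.193 0.012]
bedB [ 0.4803 -0.1515  0.012 ]
bedC [ 0.3687 -0.1207  0.012 ]
bedD [0.4713 0.224  0.012 ]
lid [0.4701 0.01   0.124 ]
piv [0.5291 0.2216 0.11  ]
tipend [0.5063 0.1533 0.11  ]
hub [0.509  0.1577 0.07  ]
lid [0.4596 0.0119 0.124 ]
```

```bash
python3 -c "
import plant; print([n for n in dir(plant) if n[0]!='_'], getattr(plant,'tip_extent',None))"
python3 -m crank '[[-1,0,0,0,0,0,8.5],[-1,0,0,0,0,0,8.5],[-1,0,0,0,0,0,8.5],[-1,0,0,0,0,0,8.5],[-1,0,0,0,0,0,8.5]]' 40
python3 -m crank '[[-1,0,0,0,0,0,8.5],[-1,0,0,0,0,0,8.5],[-1,0,0,0,0,0,8.5],[-1,0,0,0,0,0,8.5],[-1,0,0,0,0,0,8.5]]'
```

```text
['Unreachable', 'get_state', 'place_of', 'read_camera', 'sign_off', 'tip_extent', 'trace'] 0.017
time: 1.5
eef_pos: [0.2269, 0.6357, 0.2483]
tcp_rot: [0.519, 0.855, -0.0, -0.0]
contact_force: [-0.4, -0.8, 0.0]
opening: 1.006
time: 2.0
eef_pos: [0.2268, 0.6357, 0.2483]
tcp_rot: [0.793, 0.609, 0.0, -0.0]
contact_force: [0.1, 0.1, -0.1]
opening: 1.002
```

```bash
cat >> h.py <<'E'
from scipy.spatial.transform import Rotation as R
AX=np.array([.510,.155,.11]); U=np.array([.297,.955,0]); U/=np.linalg.norm(U)
W=np.array([U[1],-U[0],0])
def Rt(x=U):
    x=np.array(x)/np.linalg.norm(x); z=np.array([0,0,-1.]); return np.column_stack([x,np.cross(z,x),z])
def delta(P,M=None):
    s=get_state(); A=R.from_quat(s["tcp_rot"]).as_matrix()
    d=A.T@(np.array(P)-s["eef_pos"])*100
    w=np.degrees(R.from_matrix(A.T@M).as_rotvec()) if M is not None else 0
    return d.round(2),np.round(w,2)
E
python3 - <<'E'
from h import *
print(delta(AX+U*.025+[0,0,.09],Rt()))
E
```

```text
(array([-36.62,  39.89,   4.83]), array([ 0.  , -0.  ,  2.29]))
```

```bash

python3 -m crank '[[-1,0,0,0,0,0,2.3],[-1,-2.9,3.4,0,0,0,0],[-1,-2.9,3.4,0,0,0,0],[-1,-2.9,3.4,0,0,0,0],[-1,-2.9,3.4,0,0,0,0]]'
python3 -m crank '[[-1,-2.9,3.4,0,0,0,0],[-1,-2.9,3.4,0,0,0,0],[-1,-2.9,3.4,0,0,0,0],[-1,-2.9,3.4,0,0,0,0],[-1,-2.9,3.4,0,0,0,0]]'
python3 -m crank '[[-1,-2.9,3.4,0,0,0,0],[-1,-2.9,3.4,0,0,0,0],[-1,-2.9,3.4,0,0,0,0],[-1,0,0,0,0,0,0]]'
python3 - <<'E'
from h import *
print(delta(AX+U*.025+[0,0,-.002],Rt()))
for c in ("scene","top"):
    r=read_camera(c)
    cv2.imwrite(f"pics/{c}2.png",cv2.resize(r["color"][130:280,180:400,::-1],None,fx=3.5,fy=3.5,interpolation=cv2.INTER_CUBIC))
    print(place_of("handle_pivot",c),place_of("handle_tip",c))
E
```

```text
time: 2.5
eef_pos: [0.3237, 0.4837, 0.2484]
tcp_rot: [0.803, 0.595, 0.0, 0.0]
contact_force: [1.7, 0.2, -1.2]
opening: 0.995
time: 3.0
eef_pos: [0.4443, 0.2953, 0.2487]
tcp_rot: [0.804, 0.595, 0.0, 0.0]
contact_force: [0.6, 0.4, -0.4]
opening: 1.002
time: 3.4
eef_pos: [0.5182, 0.1799, 0.2487]
tcp_rot: [0.805, 0.593, 0.0, 0.001]
contact_force: [0.1, 0.1, -0.0]
opening: 1.001
(array([-0.11, -0.07, 14.07]), array([ 0.1 ,  0.04, -0.01]))
[] [{'location': [344.7, 193.4], 'p': 0.6}]
[{'location': [191.0, 226.0], 'p': 0.79}] [{'location': [224.5, 233.4], 'p': 0.59}]
```

View pics/scene2.png

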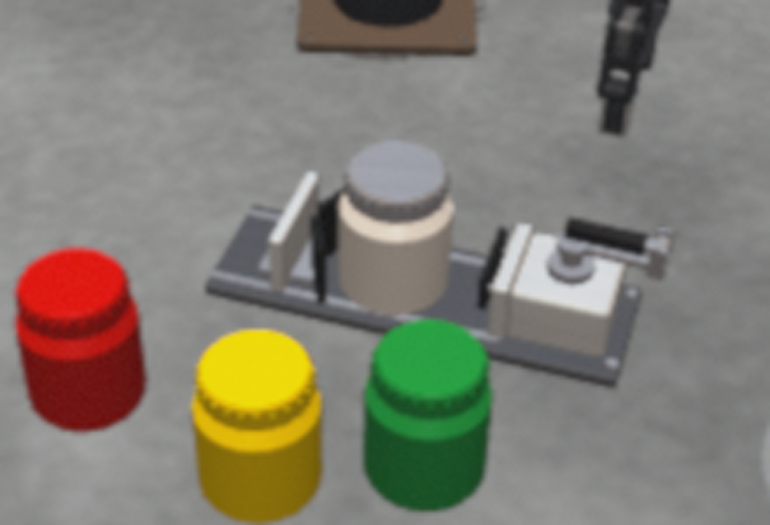

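View pics/top2.png

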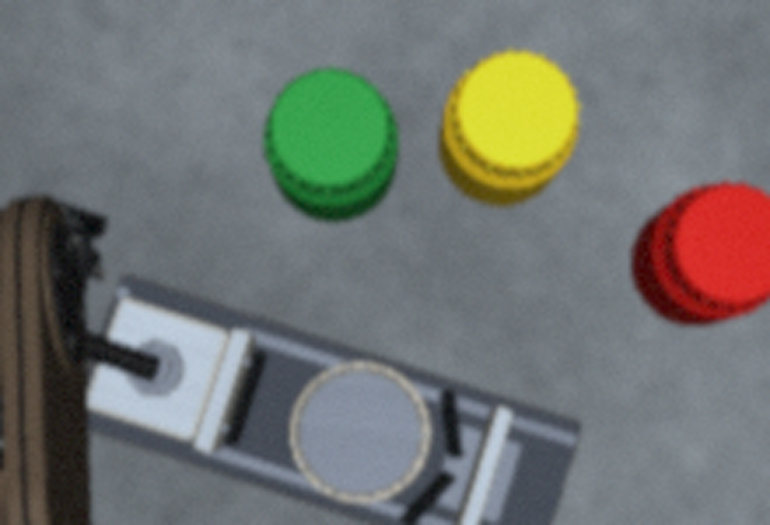

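```bash

python3 -m crank '[[-1,0,0,3,0,0,0],[-1,0,0,3,0,0,0],[-1,0,0,3,0,0,0],[-1,0,0,2,0,0,0],[-1,0,0,1.5,0,0,0]]' 
python3 -m crank '[[-0.4,0,0,1.5,0,0,0],[0,0,0,0,0,0,0],[0.4,0,0,0,0,0,0],[0.4,0,0,0,0,0,0]]'
python3 - <<'E'
from h import *
print(delta(AX+U*.025+[0,0,-.002],Rt()))
for c in ("scene",):
    r=read_camera(c)
    print(proj(r,get_state()["eef_pos"]))
    cv2.imwrite(f"pics/{c}3.png",cv2.resize(r["color"][150:250,300:420,::-1],None,fx=6,fy=6,interpolation=cv2.INTER_CUBIC))
E
```

```text
time: 4.2
eef_pos: [0.5143, 0.185, 0.1216]
tcp_rot: [0.803, 0.596, -0.001, -0.001]
contact_force: [0.1, -0.8, -0.3]
opening: 0.999
time: 4.6
eef_pos: [0.5167, 0.1842, 0.1097]
tcp_rot: [0.804, 0.595, 0.001, 0.001]
contact_force: [0.6, -1.3, -0.7]
opening: 0.331
(array([-0.49,  0.22,  0.17]), array([ 0.13, -0.07,  0.34]))
[353.78734719 197.50541924]
```

View pics/scene3.png

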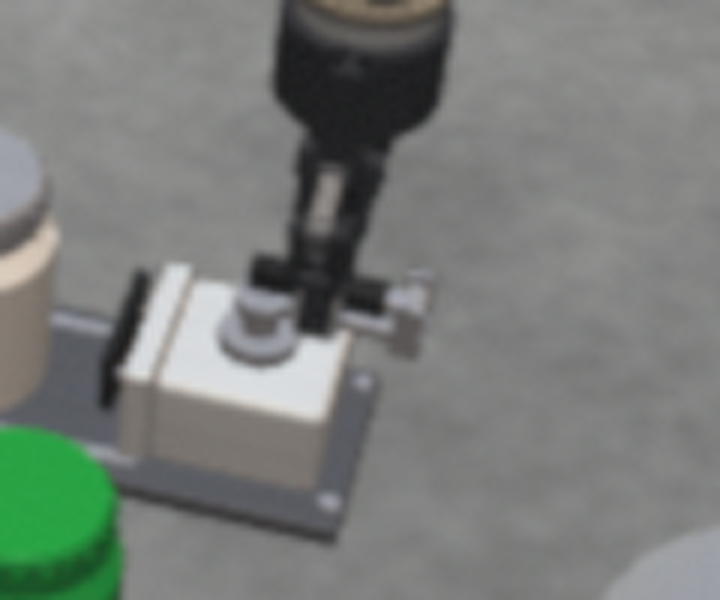

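```bash

python3 -m crank '[[1,0,0,0,0,0,0],[1,0,0,0,0,0,0],[1,0,0,0,0,0,0],[1,0,0,0,0,0,0]]' 25
python3 - <<'E'
from h import *
print(delta(AX+U*.025+[0,0,-.002],Rt()), get_state()["contact_force"],get_state()["eef_pos"])
E
```

```text
time: 5.05
eef_pos: [0.5181, 0.1837, 0.11]
tcp_rot: [0.804, 0.595, 0.003, 0.002]
contact_force: [5.7, -2.8, 0.1]
opening: 0.203
(array([-0.48,  0.08,  0.2 ]), array([ 0.34, -0.11,  0.31])) [ 5.70266101 -2.77038591  0.10332675] [0.51806883 0.18365227 0.10995721]
```

```bash

python3 -m crank '[[1,0.07,0.1,-0.52,0,0,0],[1,0.07,0,-0.52,0,0,0],[1,0.2,0,-0.48,0,0,0],[1,0.2,0,-0.48,0,0,0]]'
python3 -m crank '[[1,0.3,0,-0.42,0,0,0],[1,0.33,0,-0.41,0,0,0],[1,0,0,0,0,0,0]]'
python3 - <<'E'
from h import *
s=get_state();d=s["eef_pos"]-AX
print(d@U,d@W,d[2],s["contact_force"],s["wrist_torque"])
for c in ("scene",):
    r=read_camera(c)
    cv2.imwrite(f"pics/{c}4.png",cv2.resize(r["color"][150:250,300:420,::-1],None,fx=6,fy=6,interpolation=cv2.INTER_CUBIC))
E
```

```text
time: 5.45
eef_pos: [0.5193, 0.1876, 0.1277]
tcp_rot: [0.804, 0.595, 0.001, 0.002]
contact_force: [6.6, -3.2, -8.2]
opening: 0.2
time: 5.75
eef_pos: [0.5211, 0.1933, 0.1364]
tcp_rot: [0.803, 0.595, 0.0, 0.002]
contact_force: [5.8, -4.5, -3.8]
opening: 0.199
0.039929398013067316 -0.0007429631049801691 0.02641829177826903 [ 5.84073429 -4.51272994 -3.7677647 ] [-0.84612964 -0.8241025  -0.16698632]
```

View pics/scene4.png

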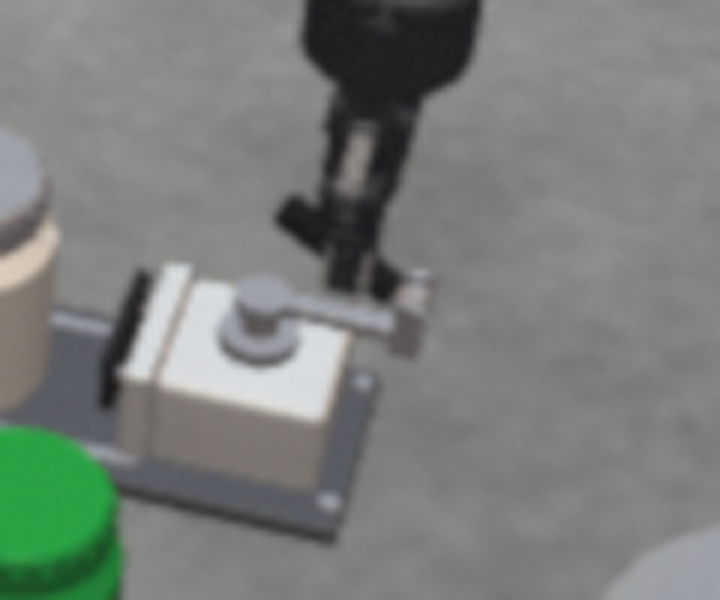

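```bash

python3 -m crank '[[1,0.4,0.1,-0.32,0,0,0],[1,0.43,0,-0.3,0,0,0],[1,0.47,0,-0.2,0,0,0],[1,0.49,0,-0.2,0,0,0],[1,0.52,0,-0.1,0,0,0]]'
python3 -m crank '[[1,0.52,0,-0.05,0,0,0],[1,0.3,0,0,0,0,0],[1,0,0,0,0,0,0]]'
python3 - <<'E'
from h import *
s=get_state();d=s["eef_pos"]-AX
print(d@U,d@W,d[2],s["contact_force"],s["wrist_torque"],s["contact_force"]@U,s["contact_force"]@W)
for c in ("scene",):
    r=read_camera(c)
    cv2.imwrite(f"pics/{c}5.png",cv2.resize(r["color"][150:250,300:420,::-1],None,fx=6,fy=6,interpolation=cv2.INTER_CUBIC))
E
```

```text
time: 6.3
eef_pos: [0.5275, 0.2131, 0.1477]
tcp_rot: [0.803, 0.596, -0.004, 0.003]
contact_force: [-1.8, -12.0, 2.2]
opening: 0.198
time: 6.6
eef_pos: [0.5302, 0.2217, 0.1491]
tcp_rot: [0.803, 0.596, -0.003, 0.002]
contact_force: [-0.9, -9.1, 3.6]
opening: 0.193
0.06971409290433635 -0.0004792325167603423 0.0391232328827809 [-0.89385583 -9.05734642  3.61364506] [-1.72078918  0.10986419  0.01085442] -8.914198110453214 1.8361847510408984
```

View pics/scene5.png

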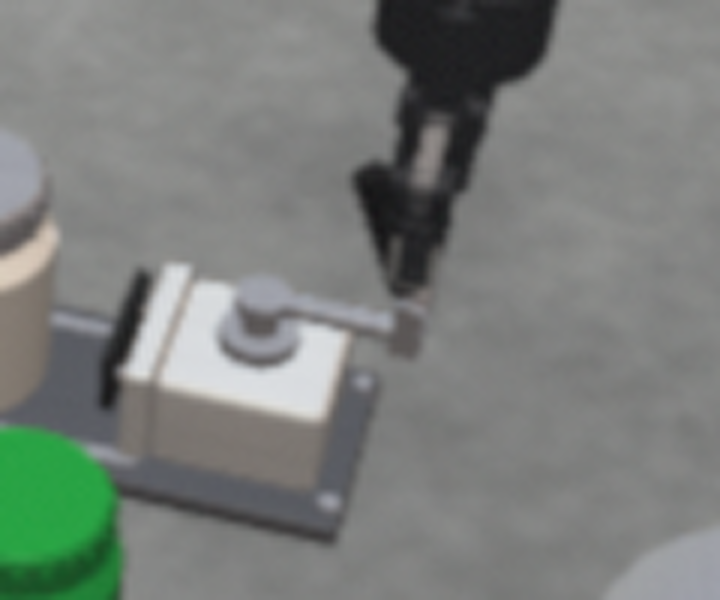

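```bash

python3 -m crank '[[1,0.4,0,0,0,0,0],[1,0.4,0,0,0,0,0],[1,0.3,0,0,0,0,0],[1,0,0,0,0,0,0]]'
python3 - <<'E'
from h import *
s=get_state();d=s["eef_pos"]-AX
print(d@U,d@W,d[2],s["contact_force"],s["wrist_torque"],s["contact_force"]@U,s["contact_force"]@W)
for c in ("scene",):
    r=read_camera(c)
    cv2.imwrite(f"pics/{c}6.png",cv2.resize(r["color"][150:250,300:420,::-1],None,fx=6,fy=6,interpolation=cv2.INTER_CUBIC))
E
```

```text
time: 7.05
eef_pos: [0.5335, 0.2322, 0.1488]
tcp_rot: [0.803, 0.596, -0.003, 0.002]
contact_force: [-0.6, -8.9, 2.0]
opening: 0.161
0.08073203025939808 -0.000538472494915179 0.0387718905192211 [-0.62289196 -8.88491163  1.9947167 ] [-1.58385152 -0.00341545  0.02370104] -8.669075292569124 2.0437178311555027
```

View pics/scene6.png

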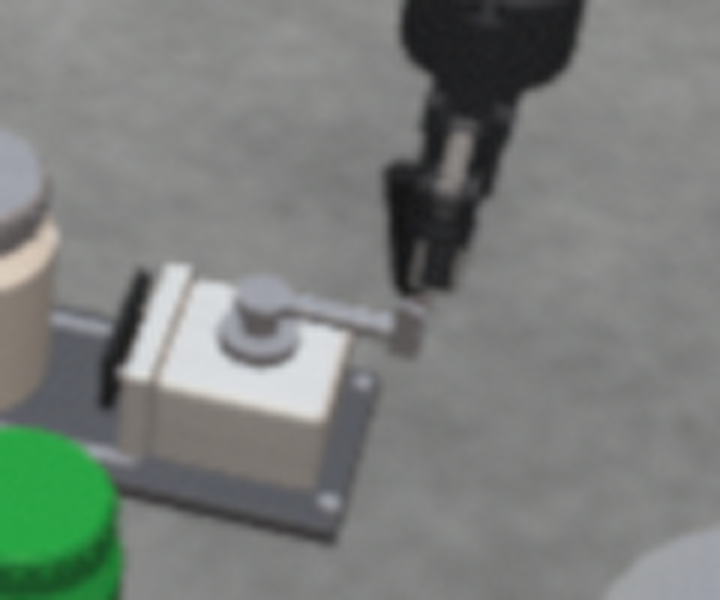

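```bash

python3 -m crank '[[0,0,0,0,0,0,0],[0,0,0,0,0,0,0],[0,0,0,0,0,0,0],[0,-0.9,0,-0.9,0,0,0],[0,-0.9,0,-0.9,0,0,0]]'
python3 -m crank '[[0,0,0,0,0,0,0]]'
python3 - <<'E'
from h import *
s=get_state();d=s["eef_pos"]-AX
print(d@U,d@W,d[2],s["contact_force"],s["wrist_torque"],s["contact_force"]@U,s["contact_force"]@W)
for c in ("scene","top"):
    r=read_camera(c)
    b=(150,300) if c=="scene" else (180,170)
    cv2.imwrite(f"pics/{c}7.png",cv2.resize(r["color"][b[0]:b[0]+100,b[1]:b[1]+120,::-1],None,fx=6,fy=6,interpolation=cv2.INTER_CUBIC))
E
```

```text
time: 7.6
eef_pos: [0.5277, 0.2175, 0.1667]
tcp_rot: [0.803, 0.596, -0.0, -0.0]
contact_force: [-0.3, 0.8, 0.9]
opening: 0.502
time: 7.7
eef_pos: [0.5289, 0.2171, 0.1686]
tcp_rot: [0.804, 0.595, 0.002, 0.001]
contact_force: [0.1, 0.6, 0.5]
opening: 0.502
0.06493045077885908 -0.00035786616409191435 0.05859669256393356 [0.09919196 0.56620264 0.54044805] [ 0.0566273  -0.01924618  0.01007592] 0.5701168302978116 -0.07342527339571595
```

View pics/scene7.png

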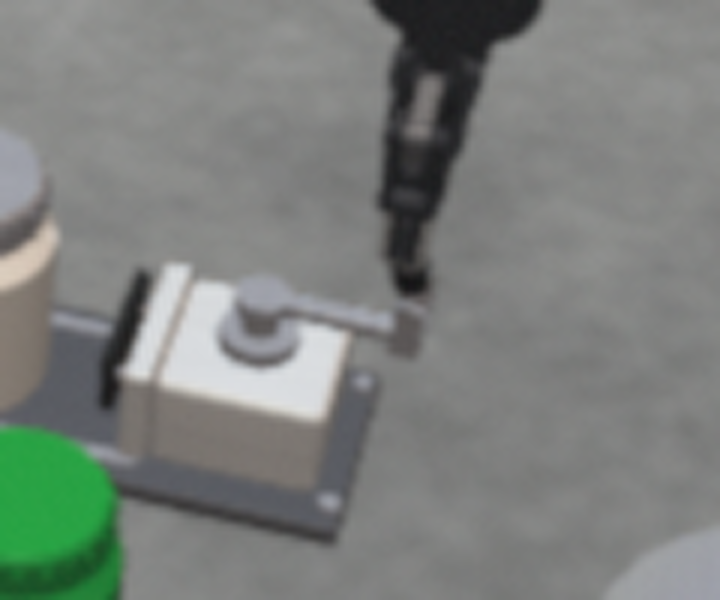

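View pics/top7.png

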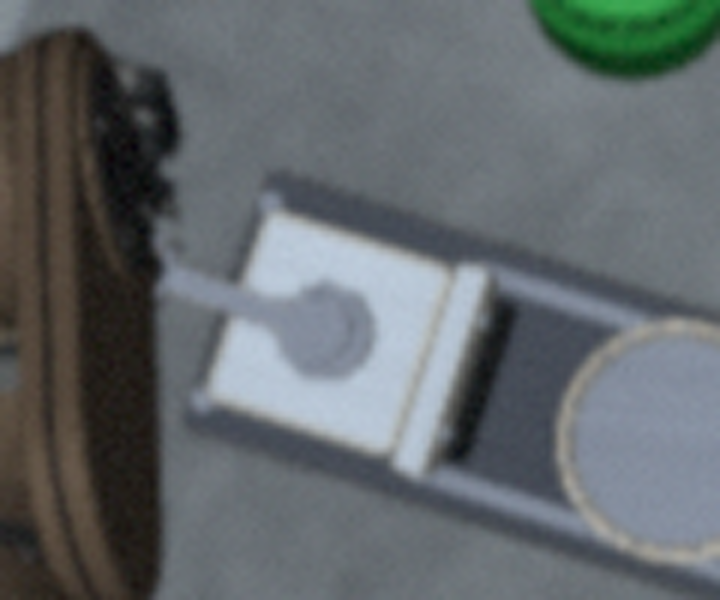

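```bash

python3 -m crank '[[1,0,0,0,0,0,0],[1,0,0,0,0,0,0],[1,0,0,0,0,0,0],[1,0,0,0,0,0,0]]' 80
python3 -m crank '[[1,0.2,0,0,0,0,0],[1,0.2,0,0,0,0,0]]'
python3 -m crank '[[1,0.2,0,0,0,0,0]]'
python3 -m crank '[[1,0.2,0,0,0,0,0]]'
python3 - <<'E'
from h import *
s=get_state();d=s["eef_pos"]-AX
print(d@U,d@W,d[2],s["contact_force"],s["wrist_torque"],s["contact_force"]@U,s["contact_force"]@W)
for c in ("scene",):
    r=read_camera(c)
    cv2.imwrite(f"pics/{c}8.png",cv2.resize(r["color"][150:250,300:420,::-1],None,fx=6,fy=6,interpolation=cv2.INTER_CUBIC))
E
```

```text
time: 8.2
eef_pos: [0.5287, 0.2176, 0.1665]
tcp_rot: [0.803, 0.595, 0.0, 0.001]
contact_force: [2.9, -1.0, -0.4]
opening: 0.186
time: 8.4
eef_pos: [0.5291, 0.219, 0.1665]
tcp_rot: [0.803, 0.596, -0.003, 0.003]
contact_force: [-1.3, -12.0, 5.7]
opening: 0.189
time: 8.5
eef_pos: [0.5294, 0.2196, 0.1666]
tcp_rot: [0.803, 0.596, -0.005, 0.004]
contact_force: [-3.0, -15.9, 6.2]
opening: 0.192
time: 8.6
eef_pos: [0.5296, 0.2202, 0.1666]
tcp_rot: [0.802, 0.597, -0.007, 0.005]
contact_force: [-3.7, -18.3, 7.7]
opening: 0.186
0.0680748451754739 -0.0006647919917080501 0.05658425426772999 [ -3.73567032 -18.29911747   7.67900003] [-3.95191006  0.76524957 -0.00399851] -18.58297718402458 1.8670542967640815
```

View pics/scene8.png

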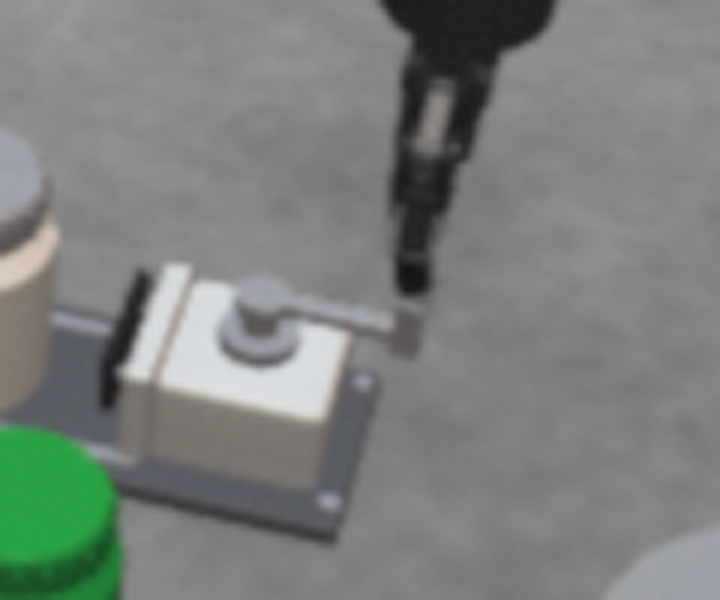

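```bash

cat > st.py <<'E'
from h import *
s=get_state();d=s["eef_pos"]-AX
x,y=d@U,d@W; ph=np.arctan2(y,x); f=s["contact_force"]; fx,fy=f@U,f@W
print("t",round(s["time"],2),"xy",round(x*1e3,1),round(y*1e3,1),"z",round(d[2]*1e3,1),"r",round(np.hypot(x,y)*1e3,1),"phi",round(ph%6.2832,3),"Ftan",round(-(-np.sin(ph)*fx+np.cos(ph)*fy),2),"Frad",round(np.cos(ph)*fx+np.sin(ph)*fy,2),"Fz",round(f[2],1),"op",round(s["opening"],3),"tilt",np.round(np.degrees(R.from_matrix(R.from_quat(s["tcp_rot"]).as_matrix().T@Rt()).as_rotvec()),1), "q6",round(s["qpos"][5],2))
E
python3 -c "
import numpy as np
p=np.arange(0,6.5,.2)
for a in p: print(round(a,1),np.round([7*(np.cos(a+.2)-np.cos(a)),7*(np.sin(a+.2)-np.sin(a))],2))"
python3 -m crank '[[1,-0.5,0,0,0,0,0],[1,0,0,0,0,0,0]]'
python3 st.py
```

```text
0.0 [-0.14  1.39]
0.2 [-0.41  1.34]
0.4 [-0.67  1.23]
0.6 [-0.9   1.07]
0.8 [-1.09  0.87]
1.0 [-1.25  0.63]
1.2 [-1.35  0.37]
1.4 [-1.39  0.1 ]
1.6 [-1.39 -0.18]
1.8 [-1.32 -0.45]
2.0 [-1.21 -0.71]
2.2 [-1.04 -0.93]
2.4 [-0.84 -1.12]
2.6 [-0.6  -1.26]
2.8 [-0.33 -1.36]
3.0 [-0.06 -1.4 ]
3.2 [ 0.22 -1.38]
3.4 [ 0.49 -1.31]
3.6 [ 0.74 -1.19]
3.8 [ 0.96 -1.01]
4.0 [ 1.14 -0.8 ]
4.2 [ 1.28 -0.56]
4.4 [ 1.37 -0.29]
4.6 [ 1.4  -0.02]
4.8 [1.37 0.26]
5.0 [1.29 0.53]
5.2 [1.16 0.77]
5.4 [0.99 0.99]
5.6 [0.77 1.17]
5.8 [0.52 1.3 ]
6.0 [0.25 1.37]
6.2 [-0.02  1.4 ]
6.4 [-0.3   1.36]
time: 8.85
eef_pos: [0.529, 0.2184, 0.1665]
tcp_rot: [0.803, 0.595, -0.002, 0.002]
contact_force: [-0.1, -7.4, 2.5]
opening: 0.191
t 8.85 xy 66.2 -0.7 z 56.5 r 66.2 phi 6.272 Ftan -2.02 Frad -7.11 Fz 2.5 op 0.191 tilt [0.  0.3 0.4] q6 0.51
```

```bash

python3 -m crank '[[1,-0.14,1.39,0,0,0,0],[1,-0.41,1.34,0,0,0,0]]'; python3 st.py
```

```text
time: 9.05
eef_pos: [0.5501, 0.2083, 0.1665]
tcp_rot: [0.804, 0.595, -0.004, -0.003]
contact_force: [-17.2, 13.7, 7.2]
opening: 0.192
t 9.05 xy 62.8 22.5 z 56.5 r 66.7 phi 0.344 Ftan 21.99 Frad 0.62 Fz 7.2 op 0.192 tilt [-0.6  0.2  0.3] q6 0.48
```

```bash

python3 -m crank '[[1,-0.15,0.65,0,0,0,0]]'; python3 st.py
python3 -m crank '[[1,-0.27,0.64,0,0,0,0]]'; python3 st.py
python3 -m crank '[[1,-0.3,0.63,0,0,0,0]]'; python3 st.py
```

```text
time: 9.15
eef_pos: [0.5579, 0.2056, 0.1665]
tcp_rot: [0.804, 0.595, -0.001, -0.002]
contact_force: [-9.0, 5.8, 5.7]
opening: 0.185
t 9.15 xy 62.5 30.7 z 56.5 r 69.6 phi 0.457 Ftan 10.52 Frad -1.94 Fz 5.7 op 0.185 tilt [-0.3 -0.1  0.3] q6 0.48
time: 9.25
eef_pos: [0.5632, 0.2019, 0.1664]
tcp_rot: [0.804, 0.595, -0.0, -0.003]
contact_force: [-6.0, 7.0, 2.8]
opening: 0.187
t 9.25 xy 60.6 36.9 z 56.4 r 71.0 phi 0.546 Ftan 9.2 Frad 0.14 Fz 2.8 op 0.187 tilt [-0.2 -0.2  0.3] q6 0.47
time: 9.35
eef_pos: [0.5682, 0.1971, 0.1663]
tcp_rot: [0.803, 0.595, -0.001, -0.002]
contact_force: [-4.5, 6.3, 0.2]
opening: 0.192
t 9.35 xy 57.5 43.1 z 56.3 r 71.8 phi 0.643 Ftan 7.77 Frad 0.03 Fz 0.2 op 0.192 tilt [-0.3 -0.1  0.4] q6 0.46
```

```bash

python3 -m crank '[[1,-0.6,0.9,0,0,0,0],[1,-0.84,0.63,0,0,0,0]]'; python3 st.py
python3 -m crank '[[1,-0.92,0.5,0,0,0,0],[1,-0.99,0.36,0,0,0,0]]'; python3 st.py
python3 -c "
import numpy as np
for st in (.15,.1):
  p=np.arange(1.3,8,st)
  print(' '.join(f'{a:.2f}:({-7*st*np.sin(a+st/2):.2f},{7*st*np.cos(a+st/2):.2f})' for a in p))"
```

```text
time: 9.55
eef_pos: [0.5784, 0.1791, 0.1659]
tcp_rot: [0.803, 0.596, -0.001, -0.003]
contact_force: [-4.5, 6.1, 3.8]
opening: 0.194
t 9.55 xy 43.3 58.2 z 55.9 r 72.5 phi 0.931 Ftan 7.27 Frad -2.19 Fz 3.8 op 0.194 tilt [-0.4 -0.1  0.4] q6 0.42
time: 9.75
eef_pos: [0.5811, 0.1583, 0.166]
tcp_rot: [0.803, 0.595, -0.001, -0.003]
contact_force: [-2.7, 7.9, 2.8]
opening: 0.188
t 9.75 xy 24.2 66.9 z 56.0 r 71.2 phi 1.223 Ftan 8.0 Frad -2.37 Fz 2.8 op 0.188 tilt [-0.4 -0.1  0.4] q6 0.39
1.30:(-1.03,0.20) 1.45:(-1.05,0.05) 1.60:(-1.04,-0.11) 1.75:(-1.02,-0.26) 1.90:(-0.97,-0.41) 2.05:(-0.89,-0.55) 2.20:(-0.80,-0.68) 2.35:(-0.69,-0.79) 2.50:(-0.56,-0.89) 2.65:(-0.42,-0.96) 2.80:(-0.28,-1.01) 2.95:(-0.12,-1.04) 3.10:(0.04,-1.05) 3.25:(0.19,-1.03) 3.40:(0.34,-0.99) 3.55:(0.49,-0.93) 3.70:(0.62,-0.85) 3.85:(0.74,-0.74) 4.00:(0.84,-0.62) 4.15:(0.93,-0.49) 4.30:(0.99,-0.35) 4.45:(1.03,-0.20) 4.60:(1.05,-0.04) 4.75:(1.04,0.12) 4.90:(1.01,0.27) 5.05:(0.96,0.42) 5.20:(0.89,0.56) 5.35:(0.79,0.69) 5.50:(0.68,0.80) 5.65:(0.56,0.89) 5.80:(0.42,0.96) 5.95:(0.27,1.02) 6.10:(0.11,1.04) 6.25:(-0.04,1.05) 6.40
[... 700 characters left out ...]
:(0.55,-0.43) 4.10:(0.59,-0.37) 4.20:(0.63,-0.31) 4.30:(0.65,-0.25) 4.40:(0.68,-0.18) 4.50:(0.69,-0.11) 4.60:(0.70,-0.04) 4.70:(0.70,0.03) 4.80:(0.69,0.10) 4.90:(0.68,0.16) 5.00:(0.66,0.23) 5.10:(0.63,0.30) 5.20:(0.60,0.36) 5.30:(0.56,0.42) 5.40:(0.52,0.47) 5.50:(0.47,0.52) 5.60:(0.41,0.56) 5.70:(0.36,0.60) 5.80:(0.29,0.64) 5.90:(0.23,0.66) 6.00:(0.16,0.68) 6.10:(0.09,0.69) 6.20:(0.02,0.70) 6.30:(-0.05,0.70) 6.40:(-0.12,0.69) 6.50:(-0.18,0.68) 6.60:(-0.25,0.65) 6.70:(-0.32,0.63) 6.80:(-0.38,0.59) 6.90:(-0.43,0.55) 7.00:(-0.49,0.50) 7.10:(-0.53,0.45) 7.20:(-0.58,0.40) 7.30:(-0.61,0.34) 7.40:(-0.64,0.28) 7.50:(-0.67,0.21) 7.60:(-0.69,0.14) 7.70:(-0.70,0.07) 7.80:(-0.70,0.00) 7.90:(-0.70,-0.07)
```

```bash

python3 -m crank '[[1,-1.03,0.2,0,0,0,0],[1,-1.05,0.05,0,0,0,0]]'>/dev/null; python3 st.py
python3 -m crank '[[1,-1.04,-0.11,0,0,0,0],[1,-1.02,-0.26,0,0,0,0]]'>/dev/null; python3 st.py
python3 -m crank '[[1,-0.97,-0.41,0,0,0,0],[1,-0.89,-0.55,0,0,0,0]]'>/dev/null; python3 st.py
```

```text
t 9.95 xy 3.7 69.4 z 55.9 r 69.5 phi 1.518 Ftan 6.79 Frad -4.93 Fz 2.3 op 0.193 tilt [-0.4 -0.2  0.3] q6 0.35
t 10.15 xy -16.5 65.8 z 55.9 r 67.9 phi 1.816 Ftan 7.54 Frad -7.41 Fz 2.1 op 0.187 tilt [-0.4 -0.3  0.3] q6 0.32
t 10.35 xy -34.7 56.6 z 55.9 r 66.4 phi 2.121 Ftan 7.5 Frad -9.41 Fz 0.9 op 0.191 tilt [-0.3 -0.3  0.3] q6 0.3
```

```bash

python3 -m crank '[[1,-0.74,-0.76,0,0,0,0],[1,-0.65,-0.86,0,0,0,0]]'>/dev/null; python3 st.py
python3 -m crank '[[1,-0.56,-0.89,0,0,0,0],[1,-0.38,-0.98,0,0,0,0]]'>/dev/null; python3 st.py
python3 -m crank '[[1,-0.28,-1.01,0,0,0,0],[1,-0.12,-1.04,0,0,0,0]]'>/dev/null; python3 st.py
```

```text
t 10.55 xy -49.4 42.1 z 56.0 r 64.9 phi 2.435 Ftan 7.7 Frad -5.0 Fz -1.9 op 0.191 tilt [ 0.  -0.3  0.3] q6 0.28
t 10.75 xy -59.4 24.2 z 56.0 r 64.2 phi 2.754 Ftan 7.27 Frad -4.72 Fz -3.3 op 0.188 tilt [ 0.1 -0.2  0.3] q6 0.27
t 10.95 xy -63.9 4.3 z 56.0 r 64.1 phi 3.075 Ftan 7.29 Frad -5.93 Fz -5.5 op 0.188 tilt [ 0.2 -0.2  0.3] q6 0.28
```

```bash
python3 - <<'E'
import numpy as np
P=np.array([(43.3,58.2),(24.2,66.9),(3.7,69.4),(-16.5,65.8),(-34.7,56.6),(-49.4,42.1),(-59.4,24.2),(-63.9,4.3)])
A=np.c_[2*P,np.ones(8)]; c=np.linalg.lstsq(A,(P**2).sum(1),rcond=None)[0]; print(c[:2],np.sqrt(c[2]+c[:2]@c[:2]))
E
sed -i 's/^from h import \*$/from h import *; AX=AX+U*.0048/' st.py
python3 -m crank '[[1,0.04,-1.05,0,0,0,0],[1,0.19,-1.03,0,0,0,0]]'>/dev/null; python3 st.py
python3 -m crank '[[1,0.34,-0.99,0,0,0,0],[1,0.49,-0.93,0,0,0,0]]'>/dev/null; python3 st.py
```

```text
[ 5.62539795 -0.15774428] 69.53870166694374
t 11.15 xy -67.2 -16.2 z 56.0 r 69.1 phi 3.377 Ftan 6.69 Frad -5.04 Fz -5.1 op 0.19 tilt [ 0.3 -0.1  0.4] q6 0.29
t 11.35 xy -59.5 -35.2 z 56.0 r 69.1 phi 3.675 Ftan 7.6 Frad -3.35 Fz -5.7 op 0.194 tilt [0.3 0.  0.4] q6 0.32
```

```bash

python3 -m crank '[[1,0.4,-0.57,0,0,0,0],[1,0.46,-0.53,0,0,0,0]]'>/dev/null; python3 st.py
python3 -m crank '[[1,0.51,-0.48,0,0,0,0],[1,0.55,-0.43,0,0,0,0]]'>/dev/null; python3 st.py
python3 -m crank '[[1,0.59,-0.37,0,0,0,0],[1,0.63,-0.31,0,0,0,0]]'>/dev/null; python3 st.py
```

```text
t 11.55 xy -51.6 -46.5 z 56.0 r 69.4 phi 3.875 Ftan 7.43 Frad -1.86 Fz -3.9 op 0.191 tilt [0.2 0.1 0.4] q6 0.35
t 11.75 xy -41.6 -55.9 z 55.9 r 69.7 phi 4.073 Ftan 6.5 Frad -1.12 Fz -1.5 op 0.19 tilt [0.1 0.2 0.4] q6 0.38
t 11.95 xy -29.9 -63.4 z 55.9 r 70.1 phi 4.272 Ftan 7.76 Frad -1.58 Fz 0.5 op 0.189 tilt [0.  0.3 0.4] q6 0.41
```

```bash
python3 - <<'E'
from h import *
r=read_camera("top")
cv2.imwrite("pics/top9.png",cv2.resize(r["color"][195:305,180:355,::-1],None,fx=4,fy=4,interpolation=cv2.INTER_CUBIC))
r=read_camera("scene")
cv2.imwrite("pics/scene9.png",cv2.resize(r["color"][160:250,230:380,::-1],None,fx=5,fy=5,interpolation=cv2.INTER_CUBIC))
E
```

```text
(no output)
```

View pics/top9.png

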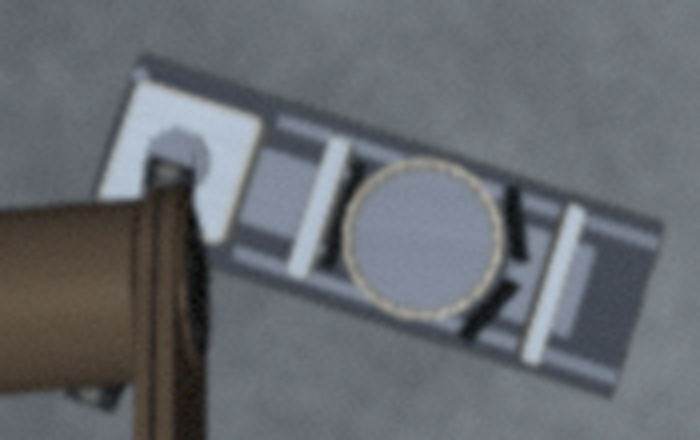

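View pics/scene9.png

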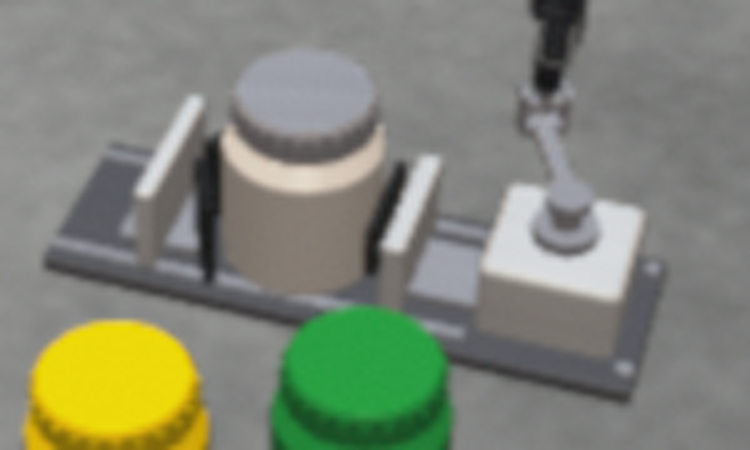

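The jar is now touched by the jaw pad and has slid (lid centre about 423,238 in the crop), close to the V stop. From here I take fine steps.

```bash

python3 -m crank '[[1,0.65,-0.25,0,0,0,0],[1,0.68,-0.18,0,0,0,0]]'>/dev/null; python3 st.py
python3 -m crank '[[1,0.69,-0.11,0,0,0,0]]'>/dev/null; python3 st.py
python3 -m crank '[[1,0.7,-0.04,0,0,0,0]]'>/dev/null; python3 st.py
python3 -m crank '[[1,0.7,0.03,0,0,0,0]]'>/dev/null; python3 st.py
```

```text
t 12.25 xy -16.8 -68.4 z 55.8 r 70.4 phi 4.472 Ftan 8.77 Frad 1.9 Fz 2.6 op 0.185 tilt [-0.1  0.3  0.4] q6 0.44
t 12.35 xy -9.8 -69.9 z 55.8 r 70.6 phi 4.573 Ftan 8.06 Frad 1.55 Fz 2.8 op 0.189 tilt [-0.2  0.3  0.4] q6 0.45
t 12.45 xy -2.9 -70.7 z 55.8 r 70.8 phi 4.672 Ftan 7.55 Frad 2.36 Fz 3.6 op 0.191 tilt [-0.3  0.3  0.4] q6 0.47
t 12.55 xy 4.2 -70.8 z 55.8 r 70.9 phi 4.772 Ftan 7.3 Frad 2.31 Fz 4.0 op 0.187 tilt [-0.3  0.3  0.4] q6 0.48
```

```bash

python3 -m crank '[[1,0.7,-0.1,0,0,0,0]]'>/dev/null; python3 st.py
python3 -m crank '[[1,0.7,0,0,0,0,0]]'>/dev/null; python3 st.py
python3 -m crank '[[1,0.68,0.13,0,0,0,0]]'>/dev/null; python3 st.py
```

```text
t 12.65 xy 11.2 -70.6 z 55.9 r 71.5 phi 4.87 Ftan 7.3 Frad -6.02 Fz 0.0 op 0.187 tilt [-0.1  0.3  0.4] q6 0.49
t 12.75 xy 18.0 -69.7 z 55.9 r 72.0 phi 4.965 Ftan 7.94 Frad -7.94 Fz -1.2 op 0.191 tilt [0.1 0.4 0.4] q6 0.51
t 12.85 xy 24.5 -68.0 z 55.8 r 72.3 phi 5.058 Ftan 7.68 Frad -10.18 Fz -0.9 op 0.186 tilt [0.1 0.4 0.5] q6 0.52
```

```bash

python3 -m crank '[[1,0.62,0.33,0,0,0,0]]'>/dev/null; python3 st.py
python3 -m crank '[[1,0.58,0.39,0,0,0,0]]'>/dev/null; python3 st.py
python3 -m crank '[[1,0.54,0.44,0,0,0,0]]'>/dev/null; python3 st.py
```

```text
t 12.95 xy 30.6 -65.4 z 55.8 r 72.2 phi 5.15 Ftan 6.77 Frad -7.01 Fz 2.4 op 0.191 tilt [-0.   0.4  0.4] q6 0.52
t 13.05 xy 36.4 -62.3 z 55.8 r 72.2 phi 5.242 Ftan 8.55 Frad -4.72 Fz 4.2 op 0.193 tilt [-0.2  0.4  0.4] q6 0.53
t 13.15 xy 41.8 -58.8 z 55.8 r 72.2 phi 5.33 Ftan 10.52 Frad -2.48 Fz 5.7 op 0.193 tilt [-0.3  0.5  0.4] q6 0.54
```

```bash

python3 -m crank '[[1,0.25,0.25,0,0,0,0]]'>/dev/null; python3 st.py
python3 -m crank '[[1,0,0,0,0,0,0]]'>/dev/null; python3 st.py
python3 - <<'E'
from h import *
r=read_camera("top")
cv2.imwrite("pics/top10.png",cv2.resize(r["color"][195:305,180:355,::-1],None,fx=4,fy=4,interpolation=cv2.INTER_CUBIC))
E
```

```text
t 13.25 xy 44.5 -56.8 z 55.7 r 72.1 phi 5.377 Ftan 11.34 Frad -2.83 Fz 6.9 op 0.19 tilt [-0.4  0.4  0.4] q6 0.54
t 13.35 xy 44.8 -56.6 z 55.8 r 72.1 phi 5.382 Ftan 7.31 Frad -2.46 Fz 4.9 op 0.187 tilt [-0.4  0.4  0.4] q6 0.54
```

View pics/top10.png

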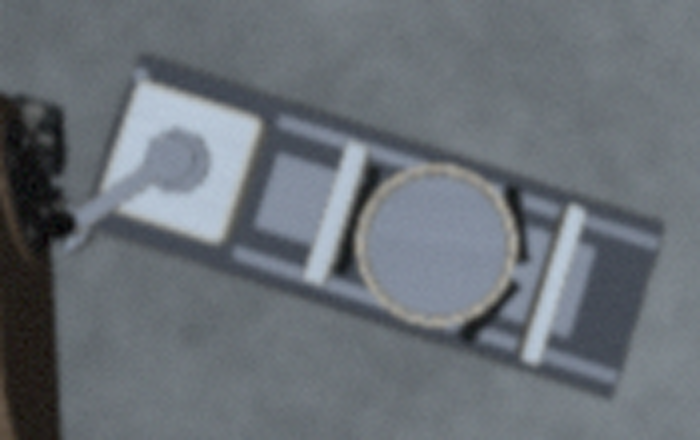

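```bash

python3 -m crank '[[1,0.25,0.25,0,0,0,0]]'>/dev/null; python3 st.py
python3 -m crank '[[1,0,0,0,0,0,0],[1,0,0,0,0,0,0]]'>/dev/null; python3 st.py
```

```text
t 13.5 xy 46.6 -55.0 z 55.7 r 72.1 phi 5.416 Ftan 10.85 Frad -2.51 Fz 7.2 op 0.189 tilt [-0.5  0.5  0.4] q6 0.54
t 13.7 xy 47.0 -54.7 z 55.8 r 72.1 phi 5.423 Ftan 9.63 Frad -2.53 Fz 5.8 op 0.192 tilt [-0.4  0.4  0.4] q6 0.54
```

```bash

python3 -m crank '[[1,-0.15,-0.13,0,0,0,0],[1,0,0,0,0,0,0]]'>/dev/null; python3 st.py
python3 -m crank '[[0.5,0,0,0,0,0,0],[0.3,0,0,0,0,0,0],[0.3,0,0,0,0,0,0]]' 30>/dev/null; python3 st.py
```

```text
t 13.9 xy 46.7 -54.9 z 55.9 r 72.1 phi 5.417 Ftan 4.32 Frad -2.84 Fz 2.5 op 0.19 tilt [-0.2  0.1  0.3] q6 0.54
time: 14.2
eef_pos: [0.4744, 0.2216, 0.1665]
tcp_rot: [0.804, 0.595, 0.001, -0.0]
contact_force: [1.3, 0.2, 0.4]
opening: 0.351
t 14.2 xy 48.2 -53.8 z 56.5 r 72.2 phi 5.444 Ftan -1.26 Frad -0.49 Fz 0.4 op 0.351 tilt [ 0.  -0.1  0.3] q6 0.54
```

```bash

python3 -m crank '[[0,0,0,0,0,0,0],[0,0,0,0,0,0,0],[0,0,0,0,0,0,-8.2],[0,0,0,0,0,0,-8.2],[0,0,0,0,0,0,-8.2]]'>/dev/null; python3 st.py
python3 -m crank '[[0,0,0,0,0,0,-8.2],[0,0,0,0,0,0,-8.2],[0,0,0,0,0,0,-8.2],[0,0,0,0,0,0,0]]'>/dev/null; python3 st.py
python3 - <<'E'
from h import *
for c in ("scene","top"):
    r=read_camera(c)
    b=(150,290) if c=="scene" else (190,155)
    cv2.imwrite(f"pics/{c}11.png",cv2.resize(r["color"][b[0]:b[0]+100,b[1]:b[1]+120,::-1],None,fx=6,fy=6,interpolation=cv2.INTER_CUBIC))
    print([(n,[(d["location"],round(d["p"],2)) for d in place_of(n,c)]) for n in ("handle_pivot","handle_tip","crank_axis")])
E
```

```text
t 14.7 xy 47.8 -53.8 z 56.4 r 72.0 phi 5.439 Ftan -0.04 Frad 0.29 Fz -0.4 op 0.5 tilt [ 0.  -0.  25.3] q6 0.1
t 15.1 xy 47.8 -53.8 z 56.4 r 71.9 phi 5.438 Ftan -0.73 Frad -0.34 Fz 1.0 op 0.499 tilt [ 0.  -0.  49.5] q6 -0.32
[('handle_pivot', [([362.6, 187.6], 0.65)]), ('handle_tip', [([368.1, 164.9], 0.42)]), ('crank_axis', [([347.3, 197.4], 0.91)])]
[('handle_pivot', [([194.9, 251.8], 0.79)]), ('handle_tip', [([288.3, 256.7], 0.27)]), ('crank_axis', [([222.8, 236.1], 0.66)])]
```

View pics/scene11.png

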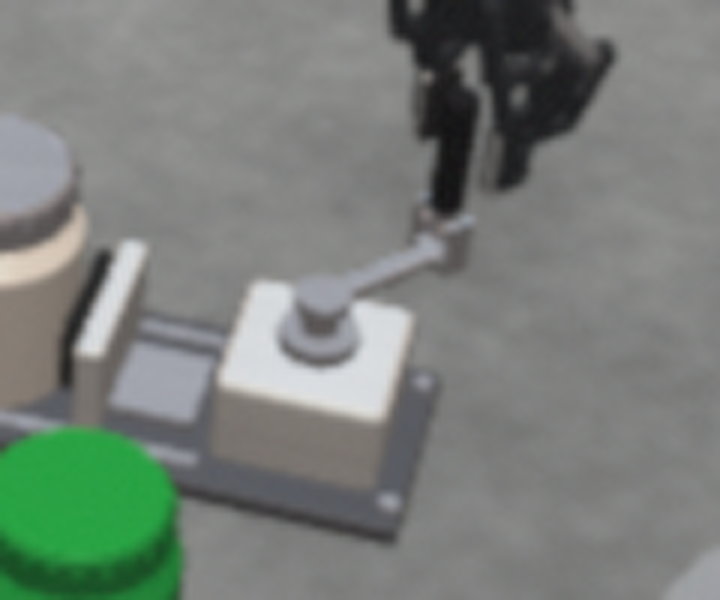

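View pics/top11.png

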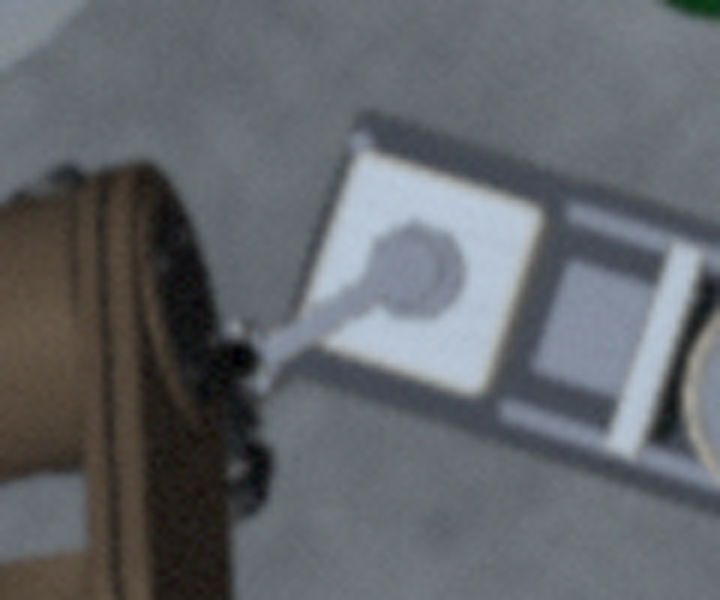

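```bash

cat > st2.py <<'E'
from h import *; AX=AX+U*.0048
s=get_state();ph=5.42;V=np.cos(ph)*U+np.sin(ph)*W; T=np.array([V[1],-V[0],0]); d=s["eef_pos"]-AX;f=s["contact_force"]
print("t",round(s["time"],2),"V,T,z",(np.array([d@V,d@T,d[2]])*1e3).round(1),"F V,T,z",np.round([f@V,f@T,f[2]],1),"op",round(s["opening"],3),"rot",np.round(np.degrees(R.from_matrix(R.from_quat(s["tcp_rot"]).as_matrix().T@Rt(V)).as_rotvec()),1))
E
python3 - <<'E'
from h import *; AX=AX+U*.0048
r=read_camera("top"); p=onz(r,(194.9,251.8),.11); ph=5.42;V=np.cos(ph)*U+np.sin(ph)*W; T=np.array([V[1],-V[0],0]); print(p,(p-AX)@V,(p-AX)@T)
E
python3 -m crank '[[0,-0.1,0,0.8,0,0,0],[0,-0.1,0,0.8,0,0,0],[0,0,0,0,0,0,0]]' 25 >/dev/null; python3 st2.py
python3 -m crank '[[1,0,0,0,0,0,0],[1,0,0,0,0,0,0],[1,0,0,0,0,0,0],[1,0,0,0,0,0,0]]'>/dev/null; python3 st2.py
```

```text
[0.46618533 0.21627901 0.11      ] 0.07208014634738048 -0.008093484950655773
t 15.85 V,T,z [70.1 -0.  38.2] F V,T,z [ 0.6 -0.5  0.4] op 0.502 rot [-0.2 -0.1  0.1]
t 16.25 V,T,z [70.1 -1.1 40.1] F V,T,z [-0.2 -7.9  4.1] op 0.206 rot [-0.4 -0.   0.1]
```

```bash

python3 -m crank '[[1,0,-0.2,0,0,0,0],[1,0,0,0,0,0,0]]' >/dev/null; python3 st2.py
python3 -m crank '[[1,-0.53,0,0.04,0,0,0],[1,-0.52,0,0.1,0,0,0],[1,-0.49,0,0.18,0,0,0],[1,-0.47,0,0.22,0,0,0]]' >/dev/null; python3 st2.py
python3 -m crank '[[1,-0.43,0,0.3,0,0,0],[1,-0.4,0,0.33,0,0,0]]' >/dev/null; python3 st2.py
```

```text
t 16.45 V,T,z [70.  -1.4 40.2] F V,T,z [ 0.7 -2.5  1.3] op 0.205 rot [-0.1 -0.   0.1]
t 16.85 V,T,z [51.8 -1.3 35.9] F V,T,z [ 6.4 -6.2  8.2] op 0.204 rot [-0.2 -0.3  0. ]
t 17.05 V,T,z [42.3 -1.4 30. ] F V,T,z [ 3.  -7.2  8.1] op 0.199 rot [-0.2 -0.2  0.1]
```

```bash

python3 -m crank '[[1,-0.33,-0.15,0.4,0,0,0],[1,-0.3,0,0.43,0,0,0]]' >/dev/null; python3 st2.py
python3 -m crank '[[1,-0.22,0,0.47,0,0,0],[1,-0.18,0,0.49,0,0,0]]' >/dev/null; python3 st2.py
python3 -m crank '[[1,-0.1,0,0.4,0,0,0],[1,0,0,0,0,0,0]]' >/dev/null; python3 st2.py
python3 - <<'E'
from h import *
for c in ("scene",):
    r=read_camera(c)
    b=(150,290) if c=="scene" else (190,155)
    cv2.imwrite(f"pics/{c}12.png",cv2.resize(r["color"][b[0]:b[0]+100,b[1]:b[1]+120,::-1],None,fx=6,fy=6,interpolation=cv2.INTER_CUBIC))
E
```

```text
t 17.25 V,T,z [34.7 -1.6 22.4] F V,T,z [-0.1 -5.5  9.2] op 0.205 rot [0.1 0.  0.1]
t 17.45 V,T,z [29.6 -1.6 13. ] F V,T,z [-3.8 -6.3 10. ] op 0.206 rot [0.  0.2 0.1]
t 17.65 V,T,z [28.1 -1.7  8.4] F V,T,z [-4.2 -6.1  5.5] op 0.2 rot [0.  0.2 0.1]
```

View pics/scene12.png

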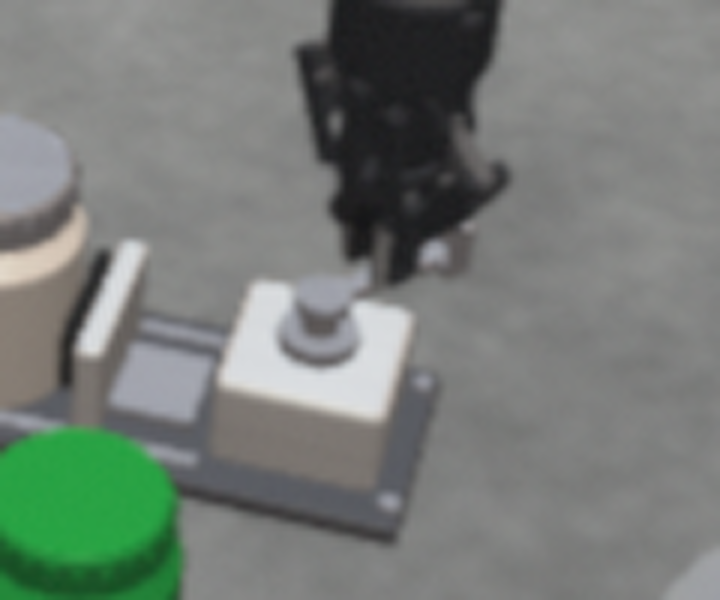

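```bash

python3 -m crank '[[1,0.05,-0.1,0.4,0,0,0]]' >/dev/null; python3 st2.py
python3 -m crank '[[1,0,0,0.3,0,0,0]]' >/dev/null; python3 st2.py
python3 -m crank '[[1,0,0,0.2,0,0,0]]' >/dev/null; python3 st2.py
python3 -m crank '[[1,0,0,0.2,0,0,0]]' >/dev/null; python3 st2.py
```

```text
t 17.8 V,T,z [27.8 -1.7  5.6] F V,T,z [-6.9 -5.1  9.9] op 0.2 rot [0.2 0.3 0.1]
t 17.9 V,T,z [27.6 -1.7  2.7] F V,T,z [-7.3 -5.7  9.2] op 0.205 rot [0.2 0.4 0.1]
t 18.0 V,T,z [27.6 -1.7  0.6] F V,T,z [-7.5 -5.6 10.3] op 0.199 rot [0.2 0.4 0.1]
t 18.1 V,T,z [27.6 -1.7 -1.4] F V,T,z [-5.8 -5.4  9.6] op 0.201 rot [0.2 0.3 0.1]
```

```bash

python3 -m crank '[[1,0,0,0.2,0,0,0]]' >/dev/null; python3 st2.py
python3 -m crank '[[1,0,0,0.15,0,0,0]]' >/dev/null; python3 st2.py
python3 -m crank '[[1,0,0,0,0,0,0],[0.4,0,0,0,0,0,0],[0,0,0,0,0,0,0],[0,0,0,0,0,0,0]]' >/dev/null; python3 st2.py
python3 -m crank '[[0,0,0,-1,0,0,0],[0,0,0,-2,0,0,0],[0,0,0,-2,0,0,0]]' >/dev/null; python3 st2.py
python3 - <<'E'
from h import *
for c in ("scene",):
    r=read_camera(c)
    b=(150,290) if c=="scene" else (190,155)
    cv2.imwrite(f"pics/{c}13.png",cv2.resize(r["color"][b[0]:b[0]+100,b[1]:b[1]+120,::-1],None,fx=6,fy=6,interpolation=cv2.INTER_CUBIC))
E
```

```text
t 18.2 V,T,z [27.8 -1.8 -3.6] F V,T,z [-7.2 -6.1  8.9] op 0.199 rot [0.2 0.3 0.1]
t 18.3 V,T,z [27.9 -1.8 -5.2] F V,T,z [-6.3 -4.8  8.6] op 0.203 rot [0.2 0.3 0.1]
t 18.7 V,T,z [30.9 -3.1 -8. ] F V,T,z [ 0.4 -0.4  0.7] op 0.5 rot [ 0.  -0.   0.1]
t 19.0 V,T,z [31.  -3.4 42.8] F V,T,z [-0.3 -0.5 -0.4] op 0.499 rot [-0.  -0.   0.1]
```

View pics/scene13.png

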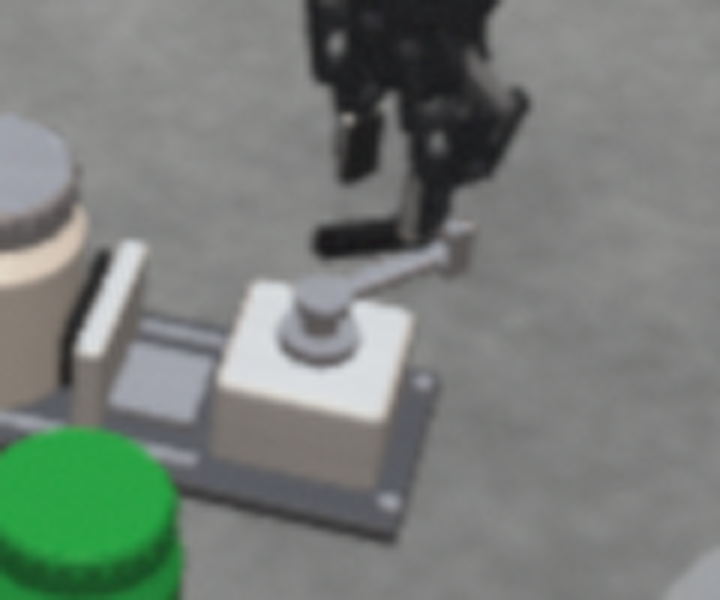

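```bash

python3 -m crank '[[0,-0.2,0,-2.5,0,0,0],[1,-1,0,-1.5,0,0,0],[1,0,0,0,0,0,0],[1,0,0,0,0,0,0],[1,0,0,0,0,0,0]]' >/dev/null; python3 st2.py
python3 -m crank '[[1,0,0,0,0,0,0],[1,0,0,1.5,0,0,0],[1,0,0,1.5,0,0,0]]' >/dev/null; python3 st2.py
python3 -m crank '[[1,0,0,0.5,0,0,0],[1,0,0,0.5,0,0,0]]' >/dev/null; python3 st2.py
python3 -m crank '[[1,0,0,0.5,0,0,0],[1,0,0,0.5,0,0,0]]' >/dev/null; python3 st2.py
```

```text
t 19.55 V,T,z [18.9 -3.9 80.8] F V,T,z [ 0.2 -0.2  0.5] op 0.0 rot [-0.1 -0.1  0.1]
t 19.85 V,T,z [18.9 -3.4 50.7] F V,T,z [-0.4  1.  -0.6] op -0.005 rot [-0.  -0.   0.1]
t 20.05 V,T,z [19.  -4.  40.5] F V,T,z [ 0.7 -0.5  1.3] op -0.004 rot [-0.1 -0.   0.1]
t 20.25 V,T,z [18.3 -2.7 32.5] F V,T,z [-1.   0.2  1.4] op -0.002 rot [0.1 0.1 0.1]
```

```bash

python3 -m crank '[[1,0,0,0.3,0,0,0],[1,0,0,0.2,0,0,0]]' >/dev/null; python3 st2.py
python3 -m crank '[[1,0,0,0.2,0,0,0]]' >/dev/null; python3 st2.py
python3 -m crank '[[1,0,0,0.15,0,0,0]]' >/dev/null; python3 st2.py
python3 - <<'E'
from h import *
for c in ("scene",):
    r=read_camera(c)
    b=(150,290)
    cv2.imwrite(f"pics/{c}14.png",cv2.resize(r["color"][b[0]:b[0]+100,b[1]:b[1]+120,::-1],None,fx=6,fy=6,interpolation=cv2.INTER_CUBIC))
E
```

```text
t 20.45 V,T,z [18.4 -2.9 27.4] F V,T,z [-1.2  0.8  1.2] op -0.0 rot [0.1 0.  0.1]
t 20.55 V,T,z [18.4 -2.9 25.6] F V,T,z [-2.  -1.5  6. ] op 0.001 rot [0.1 0.  0.1]
t 20.65 V,T,z [18.3 -2.1 25.4] F V,T,z [ 0.6 -0.2  9.1] op 0.001 rot [0.1 0.  0.1]
```

View pics/scene14.png

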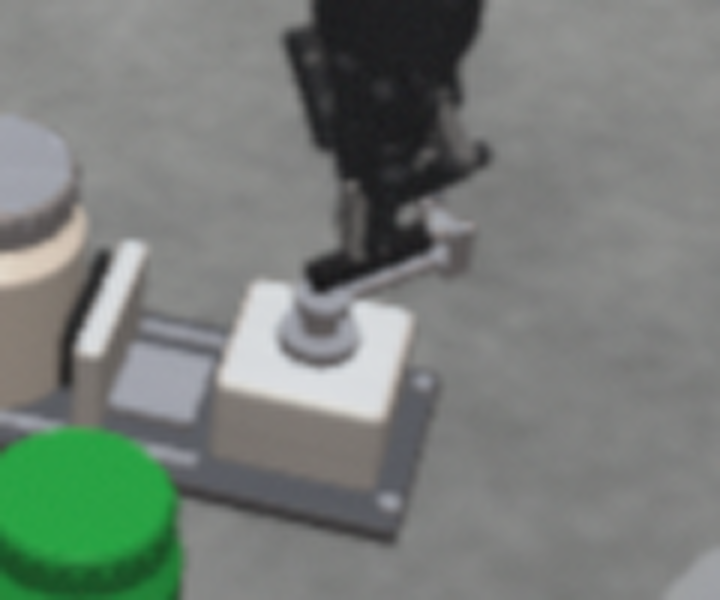

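It reached the stop at the predicted height, with the force rising to 9 N. I retract now.

```bash

python3 -m crank '[[1,0,0,-1,0,0,0],[1,0,0,-3,0,0,0],[1,0,0,-4,0,0,0],[1,0,0,-4,0,0,0],[1,0,0,0,0,0,0]]'
python3 - <<'E'
from h import *
ims=[]
for c,b in (("scene",(150,230)),("top",(195,170))):
    r=read_camera(c)
    cv2.imwrite(f"pics/{c}15f.png",r["color"][:,:,::-1])
    cv2.imwrite(f"pics/{c}15.png",cv2.resize(r["color"][b[0]:b[0]+110,b[1]:b[1]+160,::-1],None,fx=5,fy=5,interpolation=cv2.INTER_CUBIC))
    for n in ("crank_axis","handle_pivot","handle_tip","jaw","jar","plate0"):
        print(c,n,[([round(float(v),1) for v in d["location"]],round(d["p"],2)) for d in place_of(n,c)])
E
```

```text
time: 21.2
eef_pos: [0.5016, 0.1744, 0.2611]
tcp_rot: [0.483, 0.876, 0.004, 0.005]
contact_force: [0.3, 0.2, 0.1]
opening: -0.002
scene crank_axis [([345.2, 197.2], 0.55)]
scene handle_pivot [([363.5, 185.7], 0.6)]
scene handle_tip []
scene jaw [([300.6, 215.8], 0.77)]
scene jar [([286.3, 209.7], 0.91), ([252.3, 268.6], 0.7), ([208.0, 239.1], 0.64), ([302.3, 263.3], 0.61)]
scene plate0 [([433.6, 267.2], 0.87)]
top crank_axis [([221.4, 235.3], 0.93)]
top handle_pivot []
top handle_tip [([224.3, 231.3], 0.67)]
top jaw [([271.7, 248.0], 0.64)]
top jar [([321.4, 170.2], 0.84), ([275.2, 174.2], 0.75), ([376.5, 201.5], 0.66), ([286.3, 256.9], 0.58)]
top plate0 [([141.8, 166.3], 0.74), ([221.9, 234.9], 0.31)]
```

View pics/scene15.png

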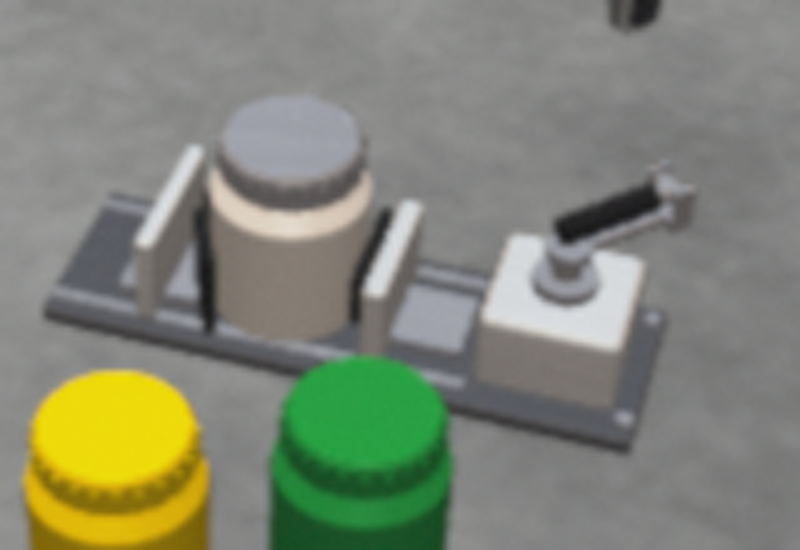

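View pics/top15f.png

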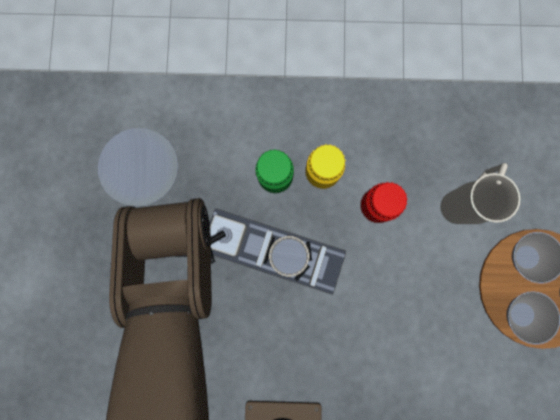

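The handle lies flat on the arm, and the jar is seated between the pad and the V stop (top view about 289,257). The plates (138,166) and the pitcher (495,197) are where they started.

```bash
python3 -c "
from plant import *
print(sign_off())"
```

```text
the job is handed in; nothing more can be done
None
```

The jar is clamped and the handle is folded down again. I handed the job in at about 21 s of the 72 s allowed.

- **Unfolding:** My first grip slipped with the handle roughly 10–15° short of upright. I regripped higher at 80 N and pushed it onto its stop. It took 18 N with almost no further movement, so I take it as fully upright.
- **Cranking:** I turned the crank about 5.4 rad clockwise. Free running read about 7.3 N along the path, and the load began to rise at about 5.2 rad. It had reached 11.3 N at 5.38 rad. After a last small step of about 0.04 rad it read 10.9 N moving and 9.6 N at standstill.
- **Jar load:** That is 3.5 to 4 N over free running, or roughly 25 to 30 N on the jar. This is worked out from the handle force, not measured directly. It is inside the 14–45 N range and well below cracking at 60 N.
- **Folding:** The grip slid again and left the handle about 20° up. I then pressed it down from above with closed fingers until it met its stop at the expected height, with 9 N. The force from the side on the handle stayed under 8 N, and I saw no sign that the crank turned.
- **Last pictures:**
  - The handle lies along the arm. Its line in the image differed slightly from the arm's, which I put down to perspective and blur.
  - The jar sits against the V stop and the jaw pad.
  - The plates and pitcher show no movement. The pitcher was judged by eye only, because the network did not find it.
  - The gripper is clear of everything and reads about zero force.

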